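# Reload the knob dies on the saw bench

### The arm

A 7-joint arm with a two-finger parallel gripper is mounted at the origin on the work surface. World frame = base frame: x ahead of the robot, y to its left, z up, the work surface at z = 0. Lengths are in m, angles in rad, forces in N, time in s.
With the tool pointing down it reaches from about 0.4 to 0.85 m from the base axis. Payload 4.5 kg.
Tool frame: the origin (TCP) lies between the finger pads; the fingertips stand 8 mm ahead of it and the grasp point (between the pads) lies 11 mm behind it; z points along the fingers, x is the direction in which the jaws open and shut, and the axes are right-handed (so a half turn about z gives the same grasp; the last joint's range is limited). The gripper opens to 85 mm and grips with 20 to 120 N. Pads are 22 mm wide; open, the fingers measure 114 mm over their backs; the gripper's body (76 mm by 85 mm) begins 54 mm behind the grasp point. The pads swing forward as they close: fully open they stand 13 mm farther back than shut.
Start: joints at [-1.247, 0.689, -0.195, 1.565, 0.157, 0.902, -0.215], TCP at [0.179, 0.599, 0.214] pointing down, gripper open.
Joint ranges: [-3.01, 3.01], [-0.46, 2.08], [-1.47, 1.51], [0.13, 2.56], [-1, 4.14], [0.04, 2.09], [-2.66, 2.66]. Speed limits (rad/s): [2.57, 2.57, 3.14, 3.14, 3.14, 3.14, 3.14].

### API

Orientations are given as a rotation vector (axis times angle).
In Python, from station import robot gives the robot as it stands. The module is installed in compiled form; this text tells all that it offers.
- The arm moves only by the tool servo_tool, never from a script. Its argument "plan" is a list of rows, each an object with "linear": the shift along the world's x, y, z in mm, a list of three; "spin": the turn about the world's z in degrees. In form: [{"linear": [dx, dy, dz], "spin": spin}, ...]. A call has 1 to 12 rows; each row is the pose to reach, as a shift and turn from the pose commanded when the call began; what a row does not reach only later rows make up. A row lasts 1/10 s, in which the tool goes at most 50 mm and 8.59 degrees, less where a joint would pass 70% of its speed; a pose out of reach is approached as far as the arm can. A call with a gripper value outside its range is refused whole. "fingers" is the finger opening in mm, from 0 to 85.4, set as the call begins (left out, the last holds). The fingers move at their own pace and stop on an object; "squeeze" is the grip in N (left out, the last holds). Time passes only in rows, so rows that repeat a pose let the fingers close. It gives the time, the measured TCP pose, the force and the opening at its end, in the units of the state.
- robot.read_state(): the state, without advancing time (a new reading comes with each control period).
- robot.read_camera(name): name is "scene" or "top"; returns the picture (420x560x3 uint8, red, green, blue); there is no depth.
- robot.calibration(name): a dict with "fx", "fy", "cx", "cy" (pixels), "pose" (4x4, takes a point from camera to world coordinates). Camera axes: x right, y up, looking along -z (the intrinsics and any distortion apply to the point x, -y, -z); pixel columns grow to the right and rows downward; lengths in m; the calibration is good to about 2 mm. A picture is of the moment at which its call begins. calibration takes no time and is no camera call.
- robot.sign_off(): hands the job in, once; it reports no verdict.
Trained networks look in the newest picture that a camera, given by its name, has taken for a name from the list of things; names that differ only in an ending like _2 or _b are one class to them, and where a whole thing is asked for, a point or a joint stands for the part that bears it (a point fixed in the world has none). Each returns a list of dicts, best first, with "score" (0 to 1); they miss things now and then, are a little off and sometimes report something else, mostly with a low value. They report only what shows in the picture. A call takes as long as a camera call. They do not tell look-alikes from the thing itself.
- robot.regions_of(thing, camera): "region" (420x560 bool, what is visible of it).
- robot.landmark_of(thing, camera): "point" ([x, y, z] in m, in the coordinates of the camera as it stood for that picture, good to about 4 mm: a listed point, or the origin of a listed thing).
The state is a dict: "time_s": time; "joint_pos": joint angles; "joint_velocities": joint speeds; "joint_efforts": joint torques, N m; "tcp_pos": TCP position; "orientation": TCP orientation; "force": force on the tool from outside, world axes, zero at the start; "torque": the same for the moment, N m; "grip_width": finger opening in m.
Only numpy, scipy, OpenCV 4.12 (cv2) and the standard library are available. Lean on these libraries where they do the work, as an engineer would, in place of code of your own. Each camera call takes 0.05 s, during which the arm holds its last target. There are 200 camera calls.

### The job

Take the finished knob out of the round die and lay it flat in the tray, and load the fresh blanks: the round blank that fits goes in the round die and the square blank in the square die, each lying flat and fully home in its cavity. Leave the larger disc, the plane, the screwdriver and the bottle where they are, and do not touch the filed saw or the strips that hold it.

Things in the scene. Friction and masses are not known exactly. Their poses are not given: they have to be found in the camera images.
- round_blank_mid (a point): Fresh round knob blank: plain dark hardwood disc 44 mm in diameter, 20 mm thick, lower edge bevelled (2.5 mm in, 3 mm up), about 30 g (varies), loose, lying flat on the bench. The point is its centre, half-way up; z is up the disc's axis.
- square_blank_mid (a point): Fresh square knob blank: plain dark hardwood, 40 x 40 mm, 20 mm thick, lower edges bevelled (2.5 mm in, 3 mm up), about 30 g (varies), loose, lying flat on the bench. The point is its centre, half-way up; x and y are square to its sides, z up.
- finished_mid (a point): Finished round knob: the same wood disc, 44 mm across, 20 mm thick, about 40 g, with a small brass bush (14 mm across, 0.6 mm proud) in the middle of its top. At the start it sits fully down in the round die, its upper 12 mm standing out. Point: the disc's centre, half-way up, z up.
- round_die_mouth (a point): Round die: fixed steel block 100 x 100 x 28 mm high; in its top a round flat-bottomed cavity, 47 mm across, 8 mm deep. Two guide pins, 12 mm thick, stand 26 mm above the top at (37, 37) and (-37, -37) mm. Point: centre of the cavity's mouth, 28 mm above the bench; x, y square to the block, z up. Round die, square die and tray swap places.
- square_die_mouth (a point): Square die: fixed steel block and two guide pins just as on the round die (100 x 100 x 28 mm; pins 12 mm thick, 26 mm high at (37, 37) and (-37, -37) mm), but its cavity is square, 43 x 43 mm, 8 mm deep, parallel to the block's sides. Point: centre of the cavity's mouth, 28 mm above the bench; x, y along the cavity's sides, z up.
- tray_floor (a point): Tray for finished knobs: fixed shallow open grey metal tray, 110 x 110 mm outside, 100 x 100 mm inside, walls 5 mm thick, rim 16 mm above the bench. The point is the centre of its inner floor, 5 mm above the bench; x and y are square to its walls, z up.
- large_disc_mid (a point): Bystander: a larger wooden disc of the same wood, 58 mm in diameter and 20 mm thick, lying flat among the fresh blanks; it fits neither die. The three swap places from start to start. The point is its centre, half-way up.
- saw: Bystander: fixed saw clamped teeth up between two wooden strips, 300 mm long, 35 mm wide together, 40 mm high; the teeth run along their middle, tips 57 mm above the bench; its round handle, up to 30 mm thick and 45 mm above the bench, sticks out 150 to 255 mm along +x. Origin: on the bench under the middle of the strips, x along the teeth.
- bottle_mid (a point): Bystander: an upright loose amber bottle, 56 mm in diameter and 120 mm high with a black cap. The point is on its axis, 60 mm above its underside; z is up its axis.
- screwdriver_mid (a point): Bystander: a loose black-handled screwdriver lying on the bench, 200 mm long, handle 26 mm thick. The point is the middle of its length, 13 mm above the bench; x runs along it towards the tip.
- plane_mid (a point): Bystander: a loose block plane, 150 mm long (along x), 46 mm wide, 40 mm high, about 0.8 kg. The point is above the middle of its sole, 20 mm above the bench.
Mind the look-alikes: they are no part of the job. Leave any blue look-alike of the part that bears finished_mid alone. What is shaped like the part that bears square_blank_mid but blue is not meant.

How it is judged:
At the end, for the whole second after the job is handed in: Each fresh blank in its matching die: centred within 3 mm, down within 1.5 mm, level within 0.06 rad, square one aligned within 0.12 rad; finished knob flat on the tray floor, within 30 mm of its centre along each side; bystanders moved under 30 mm, bottle tilted under 0.3 rad (horizontal distance between round_blank_mid and round_die_mouth below 0.003 m and z of round_blank_mid in the frame of round_die_mouth below 0.0035 m and angle between the z axis of round_blank_mid and the z axis of round_die_mouth, either way round below 0.06 rad and horizontal distance between square_blank_mid and square_die_mouth below 0.003 m and z of square_blank_mid in the frame of square_die_mouth below 0.0035 m and angle between the z axis of square_blank_mid and the z axis of square_die_mouth, either way round below 0.06 rad and (angle between the x axis of square_blank_mid and the x axis of square_die_mouth, either way round below 0.12 rad or angle between the x axis of square_blank_mid and the y axis of square_die_mouth, either way round below 0.12 rad) and x of finished_mid in the frame of tray_floor between -0.03 and 0.03 m and y of finished_mid in the frame of tray_floor between -0.03 and 0.03 m and z of finished_mid in the frame of tray_floor below 0.0125 m and angle between the z axis of finished_mid and the z axis of tray_floor, either way round below 0.06 rad and distance of each of large_disc_mid, bottle_mid, screwdriver_mid, plane_mid from where it was at the start of the episode below 0.03 m and angle between bottle_mid's own z axis and vertical below 0.3 rad); the robot touches nothing.
It fails at once if the filed saw or its wooden strips are touched with more than 2 N (contact force between saw and anything else above 2 N).
It fails at once if the large wooden disc is moved more than 30 mm (distance of large_disc_mid from where it was at the start of the episode above 0.03 m).
It fails at once if the bottle is moved more than 30 mm or tipped (distance of bottle_mid from where it was at the start of the episode above 0.03 m or angle between bottle_mid's own z axis and vertical above 0.3 rad).
It fails at once if the screwdriver is moved more than 30 mm (distance of screwdriver_mid from where it was at the start of the episode above 0.03 m).
It fails at once if the block plane is moved more than 30 mm (distance of plane_mid from where it was at the start of the episode above 0.03 m).
It also fails if it takes over 72 s, if anything falls off the work surface, if the arm or the gripper's body presses on something with over 40 N, if the wrist force passes 120 N, or if a joint passes its speed limit or range.

## Working session

There is one attempt and no reset: what is moved stays moved. The work goes in short steps, Python scripts to look and compute and a tool call to move; the robot and the scene stay as the last step left them, time stands still between calls to the robot, and variables do not carry over. Pictures are saved under pics/ and viewed, about 8 in all and at most 12, crops included, and the job is handed in when it is done.

Besides the shell and the picture viewer there is one more tool, called after "Emit:" as name([rows], argument=value, ...), one row to a line, values as JSON. servo_tool: Moves the arm, as the interface text tells. Its arguments: {"type":"object","properties":{"plan":{"type":"array","items":{"type":"object","properties":{"linear":{"type":"array","items":{"type":"number"}},"spin":{"type":"number"}}}},"fingers":{"type":"number"},"squeeze":{"type":"number"}},"required":["plan"]}

```bash
mkdir -p pics
cat > h.py <<'E'
import numpy as np,cv2
from station import robot
def cal(c):
    k=robot.calibration(c);return k,np.array(k['pose'])
def pix2w(c,u,v,z):
    k,P=cal(c);d=P[:3,:3]@np.array([(u-k['cx'])/k['fx'],-(v-k['cy'])/k['fy'],-1.]);o=P[:3,3]
    return o+d*(z-o[2])/d[2]
def w2pix(c,p):
    k,P=cal(c);q=P[:3,:3].T@(np.array(p)-P[:3,3]);return k['cx']+k['fx']*q[0]/-q[2],k['cy']-k['fy']*q[1]/-q[2]
def lm(t,c):
    k,P=cal(c);return [(round(r['score'],2),np.round(P[:3,:3]@np.array(r['point'])+P[:3,3],4).tolist()) for r in robot.landmark_of(t,c)]
def snap(c,n):
    im=robot.read_camera(c);cv2.imwrite('pics/'+n,im[:,:,::-1].copy());return im
E
python3 - <<'E'
from h import *
a=snap('top','t0.png');b=snap('scene','s0.png')
for c in('top','scene'):
    k,P=cal(c);print(c,{x:k[x] for x in k if x!='pose'},np.round(P,3).tolist())
for t in 'round_blank_mid square_blank_mid finished_mid round_die_mouth square_die_mouth tray_floor large_disc_mid saw bottle_mid screwdriver_mid plane_mid'.split():
    print(t,'T',lm(t,'top')[:3],'S',lm(t,'scene')[:3])
s=robot.read_state();print(s['time_s'],s['tcp_pos'],s['orientation'],s['grip_width'])
E
```

```text
top {'fx': 485.40612041040265, 'fy': 485.40612041040265, 'cx': 277.50757828856985, 'cy': 209.64892152847347} [[0.008, 0.995, -0.096, 0.455], [-0.999, 0.011, 0.032, 0.088], [0.032, 0.095, 0.995, 1.104], [0.0, 0.0, 0.0, 1.0]]
scene {'fx': 397.40620059313443, 'fy': 397.40620059313443, 'cx': 280.64588725539744, 'cy': 206.6016963021304} [[-0.694, -0.471, 0.545, 1.034], [0.72, -0.452, 0.526, 0.542], [-0.001, 0.758, 0.653, 0.646], [0.0, 0.0, 0.0, 1.0]]
round_blank_mid T [(0.77, [0.4641, 0.2128, 0.008])] S [(0.77, [0.4596, 0.2158, 0.0128])]
square_blank_mid T [(0.88, [0.5133, 0.3323, 0.0086])] S [(0.91, [0.4632, 0.4356, 0.0159]), (0.57, [0.5094, 0.3345, 0.0135])]
finished_mid T [(0.91, [0.6277, -0.2688, 0.0268]), (0.57, [0.7468, -0.2125, 0.0111])] S [(0.85, [0.7459, -0.2106, 0.0152]), (0.7, [0.6324, -0.2658, 0.0288])]
round_die_mouth T [(0.57, [0.6322, -0.2661, 0.0244])] S [(0.62, [0.6282, -0.271, 0.0286]), (0.6, [0.7016, 0.3271, 0.0615])]
square_die_mouth T [(0.65, [0.4542, -0.2726, 0.0228])] S [(0.9, [0.4598, -0.2702, 0.032])]
tray_floor T [(0.69, [0.584, -0.083, 0.0094])] S [(0.89, [0.5821, -0.0827, 0.0092]), (0.57, [0.6993, 0.3282, 0.0608])]
large_disc_mid T [(0.74, [0.595, 0.2233, 0.0082])] S [(0.67, [0.5918, 0.214, 0.0143])]
saw T [(0.61, [0.549, 0.0802, 0.001])] S [(0.96, [0.5466, 0.0858, 0.001])]
bottle_mid T [(0.96, [0.7039, 0.3277, 0.0559])] S [(0.6, [0.6971, 0.3286, 0.0605])]
screwdriver_mid T [(0.92, [0.3527, 0.3372, 0.0086])] S [(0.92, [0.3583, 0.3338, 0.0152]), (0.25, [0.6315, -0.2681, 0.0286])]
plane_mid T [(0.72, [0.4113, -0.0679, 0.0194])] S [(0.79, [0.412, -0.0726, 0.0243])]
1.2 [0.17857921 0.59898971 0.21372578] [-2.51880650e+00 -1.87740622e+00 -1.50452546e-04] 0.08518412255143452
```

View pics/t0.png

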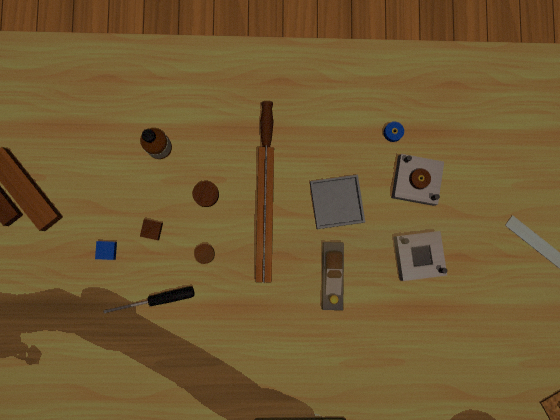

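View pics/s0.png

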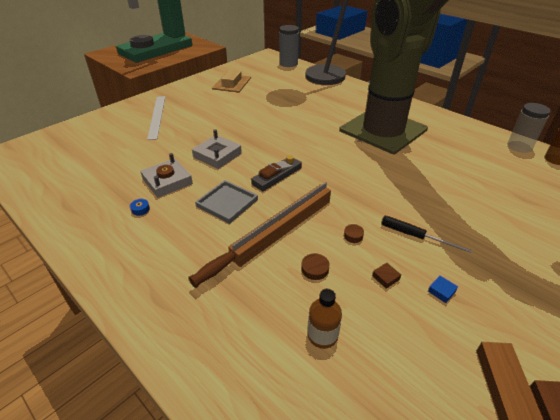

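The top view shows the round die with the knob at (420,179), the square die at (421,256), the tray at (337,202), the round blank at (204,253), the square blank at (151,229) and the large disc at (205,193). The blue look-alikes are at (106,250) and (395,131). In the scene view the same layout matches. Next I'll measure with silhouette fits.

```bash
cat > fit.py <<'E'
from h import *
from scipy.optimize import minimize
def disc(d,z0,z1,bev=True):
    a=np.linspace(0,2*np.pi,60,endpoint=False);c=np.c_[np.cos(a),np.sin(a)]*d/2
    L=[np.c_[c*(1-5/44 if bev else 1),0*a+z0],np.c_[c,0*a+z0+.003],np.c_[c,0*a+z1]];return np.vstack(L)
def box(w,z0,z1):
    c=np.array([[1,1],[1,-1],[-1,-1],[-1,1]])*w/2;return np.vstack([np.c_[c,[z]*4] for z in(z0,z1)])
def die():
    P=[box(.1,0,.028)]
    for s in(1,-1): q=disc(.012,.028,.054,False);q[:,:2]+=s*.037;P.append(q)
    return P
def sil(c,parts,x,y,th):
    m=np.zeros((420*8,560*8),np.uint8) if False else None
    R=np.array([[np.cos(th),-np.sin(th)],[np.sin(th),np.cos(th)]]);out=[]
    for p in parts:
        q=p.copy();q[:,:2]=q[:,:2]@R.T+[x,y];k,P=cal(c);w=(q-P[:3,3])@P[:3,:3]
        uv=np.c_[k['cx']+k['fx']*w[:,0]/-w[:,2],k['cy']-k['fy']*w[:,1]/-w[:,2]]
        out.append(cv2.convexHull(uv.astype(np.float32))[:,0])
    return out
S=8
def fit(c,mask,parts,x0,yaw=True):
    v,u=np.nonzero(mask);u0,u1,v0,v1=u.min()-12,u.max()+13,v.min()-12,v.max()+13
    M=mask[v0:v1,u0:u1].astype(float)
    def f(p):
        im=np.zeros(((v1-v0)*S,(u1-u0)*S),np.uint8)
        for h in sil(c,parts,p[0]/1e3,p[1]/1e3,p[2]/20 if yaw else 0):
            cv2.fillConvexPoly(im,np.round(((h+.5-[u0,v0])*S-.5)*16).astype(np.int32),1,shift=4)
        a=cv2.resize(im.astype(np.float32),(u1-u0,v1-v0),interpolation=cv2.INTER_AREA)
        return ((a-M)**2).sum()
    best=None
    for t in (np.arange(0,1.57,.2) if yaw else [0]):
        p0=np.array([x0[0]*1e3,x0[1]*1e3,t*20]);n=3 if yaw else 2
        s=np.vstack([p0]+[p0+4*np.eye(3)[i] for i in range(n)])[:, :n]
        r=minimize(f,p0[:n],method='Nelder-Mead',options=dict(initial_simplex=s,xatol=.05,fatol=.05))
        if best is None or r.fun<best.fun:best=r
    return np.round(best.x[:2],1),round(np.degrees(best.x[2]/20),1) if yaw else None,round(best.fun,1),int(mask.sum())
def reg(t,c,x0,z):
    R=[r['region'] for r in robot.regions_of(t,c)]
    u,v=w2pix(c,[*x0,z]);R=[r for r in R if np.hypot(*(np.array(np.nonzero(r)).mean(1)-[v,u]))<12]
    return R[0] if R else None
E
python3 - <<'E'
from fit import *
J=[('round_blank_mid',[disc(.044,0,.02)],(.462,.214),.01,0),('square_blank_mid',[box(.04,0,.02)],(.511,.333),.01,1),('finished_mid',[disc(.044,.028,.04,False)],(.630,-.268),.03,0),('large_disc_mid',[disc(.058,0,.02,False)],(.593,.219),.01,0),('round_die_mouth',die(),(.63,-.268),.025,1),('square_die_mouth',die(),(.457,-.271),.025,1),('tray_floor',[box(.11,0,.016)],(.583,-.083),.008,1)]
for t,p,x,z,y in J:
    for c in('top','scene'):
        try:
            m=reg(t,c,x,z); print(t,c,None if m is None else fit(c,m,p,x,y))
        except Exception as e: print(t,c,e)
im=cv2.imread('pics/t0.png');a=cv2.resize(im[140:290,380:460],None,fx=4,fy=4,interpolation=cv2.INTER_CUBIC)
sc=cv2.imread('pics/s0.png');b=cv2.resize(sc[120:220,130:250],None,fx=4,fy=4,interpolation=cv2.INTER_CUBIC)
o=np.zeros((600,800,3),np.uint8);o[:600,:320]=a;o[:400,320:800]=b;cv2.imwrite('pics/c0.png',np.clip(o*1.3,0,255).astype(np.uint8))
E
```

```text
round_blank_mid top (array([458.7, 218.4]), None, np.float64(38.0), 280)
round_blank_mid scene (array([457.2, 213.7]), None, np.float64(9.7), 333)
square_blank_mid top (array([512.7, 335.9]), np.float64(78.9), np.float64(20.9), 339)
square_blank_mid scene (array([507.7, 332.8]), np.float64(79.2), np.float64(11.3), 482)
finished_mid top (array([ 633.3, -265.2]), None, np.float64(20.0), 307)
finished_mid scene (array([ 630.4, -270.8]), None, np.float64(8.8), 208)
large_disc_mid top (array([595.3, 216.9]), None, np.float64(26.7), 520)
large_disc_mid scene (array([590.9, 213. ]), None, np.float64(11.0), 640)
round_die_mouth top (array([ 632.3, -265.7]), np.float64(-9.6), np.float64(329.1), 1879)
round_die_mouth scene (array([ 630.4, -273.1]), np.float64(-8.3), np.float64(255.0), 1210)
square_die_mouth top (array([ 459.3, -267.7]), np.float64(7.4), np.float64(20.7), 2151)
square_die_mouth scene (array([ 457.2, -274.8]), np.float64(7.8), np.float64(29.8), 1034)
tray_floor top (array([580.4, -81.6]), np.float64(8.4), np.float64(43.8), 2341)
tray_floor scene (array([578.5, -87.5]), np.float64(98.2), np.float64(28.1), 1530)
```

View pics/c0.png

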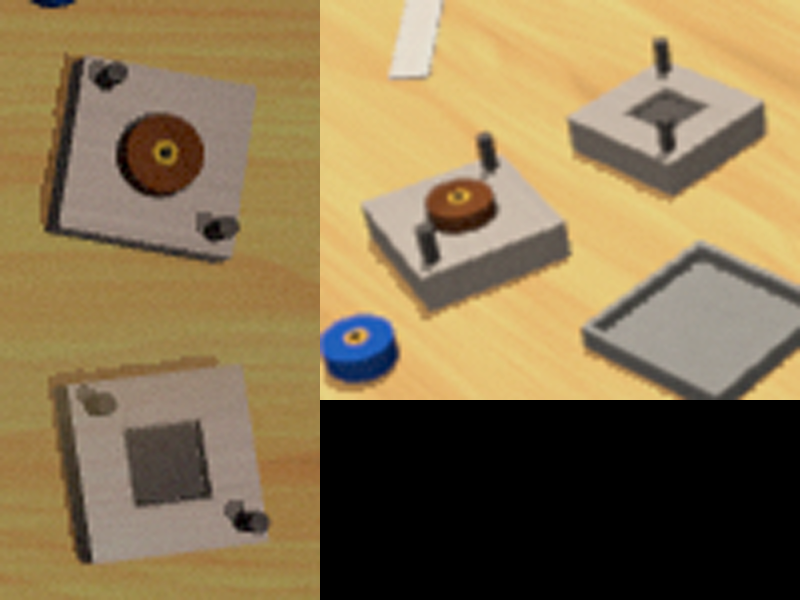

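The crop shows both dies with pins at the upper left and lower right of the top view, the knob centred in the round die and the square cavity clear. The two cameras disagree by a constant amount of about (2.5, 5) mm, so I'll take absolute positions from grips. First move is over to the knob.

Emit:
servo_tool([
  {"linear": [453,-867,-60],"spin": 8},
  {"linear": [453,-867,-60],"spin": 8},
  {"linear": [453,-867,-60],"spin": 8},
  {"linear": [453,-867,-60],"spin": 8},
  {"linear": [453,-867,-60],"spin": 8},
  {"linear": [453,-867,-60],"spin": 8},
  {"linear": [453,-867,-60],"spin": 8},
  {"linear": [453,-867,-60],"spin": 8},
  {"linear": [453,-867,-60],"spin": 8},
  {"linear": [453,-867,-60],"spin": 8},
  {"linear": [453,-867,-60],"spin": 8},
  {"linear": [453,-867,-60],"spin": 8},
])

```text
time_s: 3.1
tcp_pos: [0.457, 0.0664, 0.1771]
orientation: [2.381, 2.049, 0.002]
force: [-0.3, 1.3, 0.2]
grip_width: 0.0853
```

Emit:
servo_tool([
  {"linear": [175,-335,-27]},
  {"linear": [175,-335,-27]},
  {"linear": [175,-335,-27]},
  {"linear": [175,-335,-27]},
  {"linear": [175,-335,-27]},
  {"linear": [175,-335,-27]},
  {"linear": [175,-335,-27]},
  {"linear": [175,-335,-27]},
  {"linear": [175,-335,-60]},
  {"linear": [175,-335,-80]},
  {"linear": [175,-335,-80]},
], fingers=64, squeeze=20)

```text
validation failed for argument at $.pl...
```

Run:
```python
from fit import *
s=robot.read_state();print(s['time_s'],s['tcp_pos'],s['force'],s['grip_width'])
b=cv2.resize(snap('scene','s1.png')[60:260,100:300,::-1],None,fx=3,fy=3,interpolation=cv2.INTER_CUBIC);cv2.imwrite('pics/c1.png',b)
```

```text
3.1 [0.45695039 0.06638024 0.17712752] [-0.26333581  1.32009136  0.15684122] 0.0853236008192448
```

View pics/c1.png

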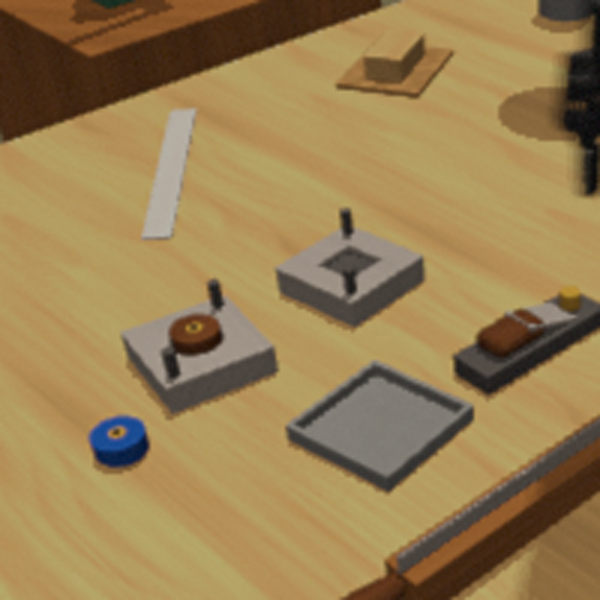

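The crop shows the dies and tray untouched, and the gripper not there yet. The call was refused because every row needs a spin value.

Emit:
servo_tool([
  {"linear": [175,-335,-27],"spin": 0},
  {"linear": [175,-335,-27],"spin": 0},
  {"linear": [175,-335,-27],"spin": 0},
  {"linear": [175,-335,-27],"spin": 0},
  {"linear": [175,-335,-27],"spin": 0},
  {"linear": [175,-335,-27],"spin": 0},
  {"linear": [175,-335,-27],"spin": 0},
  {"linear": [175,-335,-27],"spin": 0},
  {"linear": [175,-335,-70],"spin": 0},
  {"linear": [175,-335,-100],"spin": 0},
  {"linear": [175,-335,-100],"spin": 0},
  {"linear": [175,-335,-100],"spin": 0},
], fingers=64, squeeze=20)

```text
time_s: 4.35
tcp_pos: [0.6312, -0.2663, 0.0773]
orientation: [-2.381, -2.049, -0.0]
force: [-0.5, 0.1, 0.6]
grip_width: 0.0643
```

Run:
```python
from fit import *
s=robot.read_state();print(s['time_s'],s['tcp_pos'],s['force'],s['grip_width'])
b=cv2.resize(snap('scene','s2.png')[80:230,110:260,::-1],None,fx=4,fy=4,interpolation=cv2.INTER_CUBIC);cv2.imwrite('pics/c2.png',b)
```

```text
4.35 [ 0.63118958 -0.26634116  0.077265  ] [-0.53512904  0.10041489  0.62062219] 0.06431775605165098
```

View pics/c2.png

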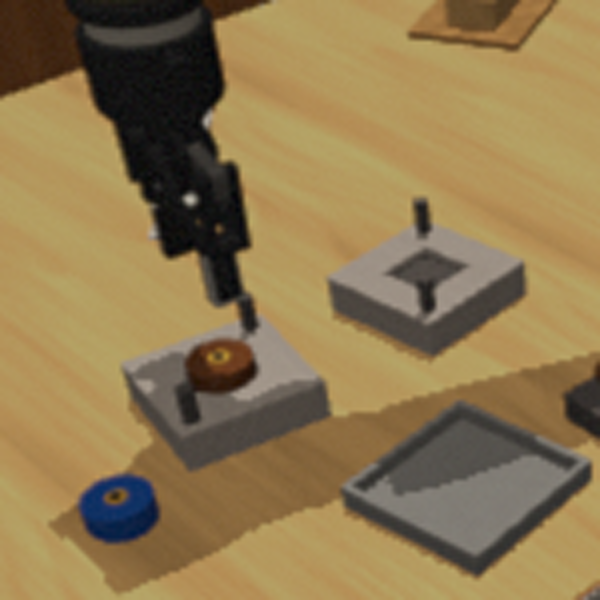

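Emit:
servo_tool([
  {"linear": [0,0,-41],"spin": 0},
  {"linear": [0,0,-41],"spin": 0},
  {"linear": [0,0,-41],"spin": 0},
])

```text
time_s: 4.7
tcp_pos: [0.6315, -0.2668, 0.0375]
orientation: [2.381, 2.048, 0.001]
force: [0.1, -0.6, 0.5]
grip_width: 0.0638
```

Emit:
servo_tool([
  {"linear": [0,0,0],"spin": 0},
  {"linear": [0,0,0],"spin": 0},
  {"linear": [0,0,0],"spin": 0},
  {"linear": [0,0,0],"spin": 0},
  {"linear": [0,0,0],"spin": 0},
], fingers=30)

```text
time_s: 5.2
tcp_pos: [0.631, -0.2669, 0.0363]
orientation: [2.382, 2.048, 0.0]
force: [-0.1, -0.5, -0.7]
grip_width: 0.0298
```

Run:
```python
from fit import *
a=cv2.resize(snap('scene','s3.png')[100:200,120:220,::-1],None,fx=4,fy=4,interpolation=cv2.INTER_CUBIC)
b=cv2.resize(snap('top','t3.png')[130:230,370:470,::-1],None,fx=4,fy=4,interpolation=cv2.INTER_CUBIC)
cv2.imwrite('pics/c3.png',np.clip(np.hstack([a,b])*1.5,0,255))
s=robot.read_state();print(s['tcp_pos'],s['grip_width'],s['force'])
for t in('finished_mid','round_die_mouth'):print(t,lm(t,'scene')[:3],lm(t,'top')[:3])
```

```text
[ 0.63092336 -0.26683461  0.03605306] 0.03015741615746897 [-0.21206218  0.04002766 -0.45805317]
finished_mid [(0.57, [0.7477, -0.2119, 0.0142]), (0.45, [0.6329, -0.2679, 0.0325]), (0.37, [0.4587, 0.2156, 0.0115])] [(0.6, [0.7435, -0.2128, 0.009]), (0.5, [0.6265, -0.2642, 0.0271])]
round_die_mouth [(0.93, [0.6311, -0.2665, 0.0269])] [(0.79, [0.6325, -0.2679, 0.0286])][ WARN:0@2.025] global loadsave.cpp:1063 imwrite_ Unsupported depth image for selected encoder is fallbacked to CV_8U.
```

View pics/c3.png

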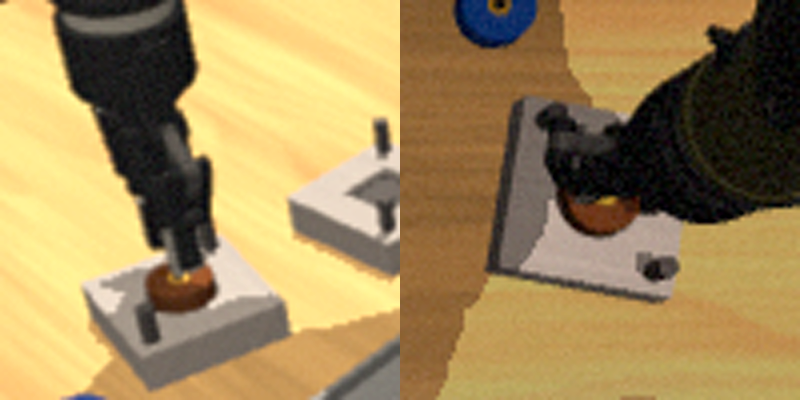

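The knob is untouched. The fingertips appear just at or above its top, with the tip at about (166,169) in the scene picture. I'll check that numerically.

Run:
```python
from fit import *
for y in(-.252,-.241):
  for z in(.028,.036,.044,.05): print(y,z,np.round(w2pix('scene',[.633,y,z]),1),np.round(w2pix('top',[.633,y,z]),1))
print('brass',w2pix('scene',[.632,-.268,.04]))
im=cv2.imread('pics/s3.png')[140:190,140:190]; a=cv2.resize(im,None,fx=8,fy=8,interpolation=cv2.INTER_NEAREST)
im=cv2.imread('pics/t3.png')[155:205,400:450]; b=cv2.resize(im,None,fx=8,fy=8,interpolation=cv2.INTER_NEAREST)
cv2.imwrite('pics/c4.png',np.clip(np.hstack([a,b])*2.5,0,255).astype(np.uint8))
```

```text
-0.252 0.028 [168.8 176.1] [413.  178.1]
-0.252 0.036 [168.2 173.6] [414.2 177.6]
-0.252 0.044 [167.6 171.1] [415.3 177. ]
-0.252 0.05 [167.2 169.2] [416.1 176.5]
-0.241 0.028 [171.2 177.8] [408.2 178.1]
-0.241 0.036 [170.6 175.3] [409.3 177.5]
-0.241 0.044 [170.1 172.8] [410.4 176.9]
-0.241 0.05 [169.7 170.9] [411.2 176.5]
brass (np.float64(164.7700904692227), np.float64(169.6898328937625))
```

View pics/c4.png

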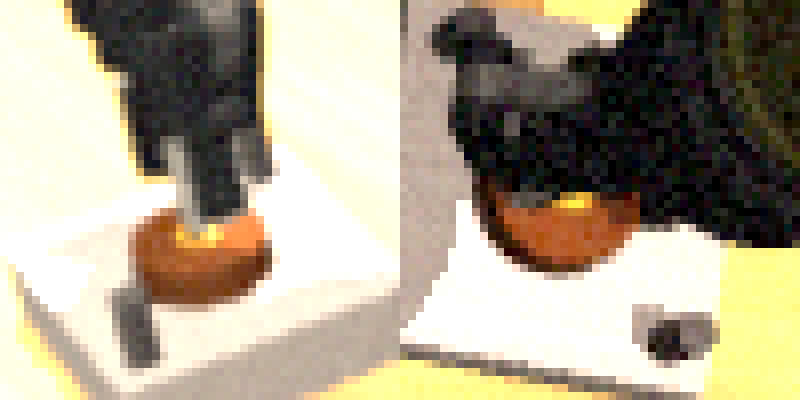

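Tip is at z≈0.048–0.05 with TCP z at 0.036, so the fingertips sit higher than the text suggests. I'll open to 56, step down and watch the force.

Emit:
servo_tool([
  {"linear": [0,0,4],"spin": 0},
  {"linear": [0,0,4],"spin": 0},
  {"linear": [0,0,4],"spin": 0},
  {"linear": [0,0,0],"spin": 0},
  {"linear": [0,0,-4],"spin": 0},
  {"linear": [0,0,-8],"spin": 0},
  {"linear": [0,0,-8],"spin": 0},
], fingers=56)

```text
time_s: 6.2
tcp_pos: [0.6302, -0.2666, 0.0269]
orientation: [-2.38, -2.048, 0.001]
force: [-0.8, 0.1, -0.4]
grip_width: 0.0558
```

Emit:
servo_tool([
  {"linear": [0,0,-2],"spin": 0},
  {"linear": [0,0,-4],"spin": 0},
  {"linear": [0,0,-4],"spin": 0},
])

```text
time_s: 6.5
tcp_pos: [0.6307, -0.2668, 0.0237]
orientation: [-2.381, -2.048, 0.0]
force: [-0.1, 0.6, -0.4]
grip_width: 0.056
```

Emit:
servo_tool([
  {"linear": [0,0,0],"spin": 0},
  {"linear": [0,0,0],"spin": 0},
  {"linear": [0,0,0],"spin": 0},
], fingers=35)

```text
time_s: 6.8
tcp_pos: [0.631, -0.2669, 0.0241]
orientation: [2.382, 2.048, 0.0]
force: [-0.6, 0.4, 0.2]
grip_width: 0.0352
```

Emit:
servo_tool([
  {"linear": [0,0,3],"spin": 0},
  {"linear": [0,0,3],"spin": 0},
  {"linear": [0,0,3],"spin": 0},
  {"linear": [0,0,-2],"spin": 0},
  {"linear": [0,0,-5],"spin": 0},
  {"linear": [0,0,-5],"spin": 0},
], fingers=56)

```text
time_s: 7.4
tcp_pos: [0.6303, -0.2666, 0.0181]
orientation: [-2.381, -2.048, 0.001]
force: [-0.3, 0.4, -0.9]
grip_width: 0.0563
```

Emit:
servo_tool([
  {"linear": [0,0,0],"spin": 0},
  {"linear": [0,0,0],"spin": 0},
  {"linear": [0,0,0],"spin": 0},
], fingers=35)

```text
time_s: 7.7
tcp_pos: [0.631, -0.2668, 0.019]
orientation: [2.382, 2.049, 0.0]
force: [0.2, 0.1, -0.3]
grip_width: 0.0416
```

Run:
```python
from fit import *
im=snap('scene','s5.png')[140:190,140:190,::-1]; a=cv2.resize(im,None,fx=8,fy=8,interpolation=cv2.INTER_NEAREST)
im=snap('top','t5.png')[155:205,400:450,::-1]; b=cv2.resize(im,None,fx=8,fy=8,interpolation=cv2.INTER_NEAREST)
cv2.imwrite('pics/c5.png',np.clip(np.hstack([a,b])*2.,0,255).astype(np.uint8))
```

```text
(no output)
```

View pics/c5.png

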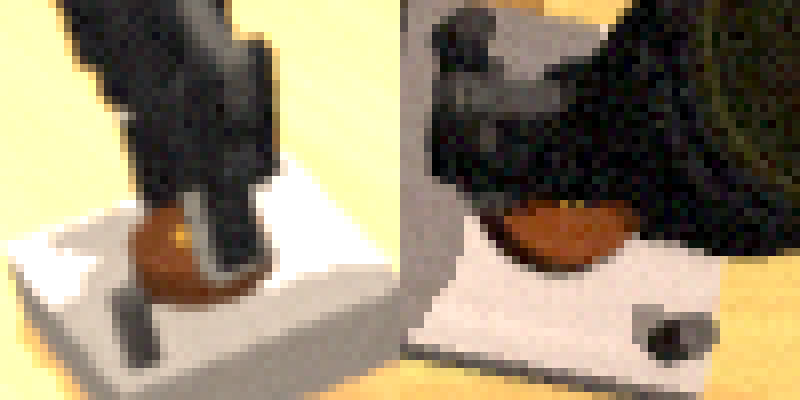

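The finger now overlaps only about the top 4 mm of the knob, with the tip at about (168,174). So the tips sit about 17 mm above the TCP at this width. I'll go 5 mm lower and regrip.

Emit:
servo_tool([
  {"linear": [0,0,0],"spin": 0},
  {"linear": [0,0,0],"spin": 0},
  {"linear": [0,0,0],"spin": 0},
  {"linear": [0,0,-2],"spin": 0},
  {"linear": [0,0,-4],"spin": 0},
  {"linear": [0,0,-5],"spin": 0},
  {"linear": [0,0,-5],"spin": 0},
], fingers=56)

```text
time_s: 8.5
tcp_pos: [0.6307, -0.2667, 0.0136]
orientation: [-2.381, -2.048, 0.0]
force: [-0.6, -0.0, 0.2]
grip_width: 0.0564
```

Emit:
servo_tool([
  {"linear": [0,0,0],"spin": 0},
  {"linear": [0,0,0],"spin": 0},
  {"linear": [0,0,0],"spin": 0},
  {"linear": [0,0,0],"spin": 0},
  {"linear": [0,0,0],"spin": 0},
], fingers=35)

```text
time_s: 9.0
tcp_pos: [0.6311, -0.2668, 0.0141]
orientation: [2.382, 2.048, 0.0]
force: [0.8, -0.4, 1.4]
grip_width: 0.0427
```

```bash
python3 -c "
from h import *
s=robot.read_state();print(s['joint_pos'],s['grip_width'],s['force'],s['tcp_pos'])"
```

```text
[ 0.48757271  1.03042165 -0.30945136  1.48050766  0.41924358  0.69620339
  1.41581121] 0.04271680990218112 [ 0.84244463 -0.36839966  1.43819917] [ 0.63107052 -0.26684589  0.01414863]
```

Emit:
servo_tool([
  {"linear": [0,0,0],"spin": 0},
  {"linear": [0,0,0],"spin": 0},
  {"linear": [0,0,0],"spin": 0},
  {"linear": [0,0,32],"spin": 0},
  {"linear": [0,0,32],"spin": 0},
], fingers=58)

```text
time_s: 9.5
tcp_pos: [0.6338, -0.2675, 0.0495]
orientation: [2.378, 2.045, 0.006]
force: [0.4, -0.4, 1.7]
grip_width: 0.0581
```

Emit:
servo_tool([
  {"linear": [0,0,0],"spin": -90},
  {"linear": [0,0,0],"spin": -90},
  {"linear": [0,0,0],"spin": -90},
  {"linear": [0,0,0],"spin": -90},
  {"linear": [0,0,0],"spin": -90},
  {"linear": [0,0,0],"spin": -90},
  {"linear": [0,0,0],"spin": -90},
  {"linear": [0,0,0],"spin": -90},
  {"linear": [0,0,0],"spin": -90},
  {"linear": [0,0,0],"spin": -90},
  {"linear": [0,0,0],"spin": -90},
  {"linear": [0,0,-10],"spin": -90},
])

```text
time_s: 10.7
tcp_pos: [0.6321, -0.2671, 0.0367]
orientation: [3.132, -0.235, 0.004]
force: [0.2, -0.9, 0.0]
grip_width: 0.0578
```

Emit:
servo_tool([
  {"linear": [0,0,-15],"spin": 0},
  {"linear": [0,0,-21],"spin": 0},
  {"linear": [0,0,-22],"spin": 0},
  {"linear": [0,0,-22],"spin": 0},
])

```text
time_s: 11.1
tcp_pos: [0.6306, -0.2668, 0.0133]
orientation: [-3.132, 0.235, 0.001]
force: [-0.4, 0.4, -0.1]
grip_width: 0.0578
```

Emit:
servo_tool([
  {"linear": [0,0,0],"spin": 0},
  {"linear": [0,0,0],"spin": 0},
  {"linear": [0,0,0],"spin": 0},
  {"linear": [0,0,0],"spin": 0},
  {"linear": [0,0,0],"spin": 0},
], fingers=35)

```text
time_s: 11.6
tcp_pos: [0.6313, -0.2671, 0.0145]
orientation: [3.132, -0.236, 0.002]
force: [-0.3, 0.1, 1.9]
grip_width: 0.0426
```

Emit:
servo_tool([
  {"linear": [0,0,5],"spin": 0},
  {"linear": [0,0,20],"spin": 0},
  {"linear": [0,0,60],"spin": 0},
  {"linear": [0,0,80],"spin": 0},
  {"linear": [0,0,80],"spin": 0},
  {"linear": [0,0,80],"spin": 0},
], squeeze=30, fingers=35)

```text
time_s: 12.2
tcp_pos: [0.6308, -0.2667, 0.0948]
orientation: [-3.133, 0.236, -0.001]
force: [-0.5, 1.0, -0.5]
grip_width: 0.0423
```

Run:
```python
from fit import *
snap('scene','s6.png');snap('top','t6.png')
s=robot.read_state();print(s['time_s'],s['tcp_pos'],s['grip_width'])
x=s['tcp_pos'][:2];z=s['tcp_pos'][2]+.0155
for c in('top','scene'):
    for t,p,x0,zz,y in(('finished_mid',[disc(.044,z-.01,z+.01,True)],x,z,0),('round_die_mouth',die(),(.63,-.268),.025,1),('square_die_mouth',die(),(.457,-.271),.025,1)):
        m=reg(t,c,x0,zz);print(c,t,None if m is None else fit(c,m,p,x0,y))
```

```text
12.3 [ 0.62981523 -0.26622506  0.09310157] 0.04175977713856323
top finished_mid (array([ 632.8, -258.7]), None, np.float64(136.7), 258)
top round_die_mouth (array([ 632.1, -265. ]), np.float64(-10.1), np.float64(589.4), 1550)
top square_die_mouth (array([ 459.3, -266.6]), np.float64(7.4), np.float64(31.3), 2194)
scene finished_mid (array([ 627.1, -274.8]), None, np.float64(16.9), 227)
scene round_die_mouth (array([ 630.7, -273.7]), np.float64(-8.1), np.float64(48.2), 1324)
scene square_die_mouth (array([ 456.5, -274.6]), np.float64(8.0), np.float64(17.6), 1074)
```

Emit:
servo_tool([
  {"linear": [-52,183,0],"spin": 0},
  {"linear": [-52,183,0],"spin": 0},
  {"linear": [-52,183,0],"spin": 0},
  {"linear": [-52,183,0],"spin": 0},
  {"linear": [-52,183,-30],"spin": 0},
  {"linear": [-52,183,-60],"spin": 0},
  {"linear": [-52,183,-82],"spin": 0},
  {"linear": [-52,183,-90],"spin": 0},
  {"linear": [-52,183,-94],"spin": 0},
  {"linear": [-52,183,-94],"spin": 0},
  {"linear": [-52,183,-94],"spin": 0},
])

```text
time_s: 13.7
tcp_pos: [0.5799, -0.0841, 0.0009]
orientation: [3.133, -0.236, 0.003]
force: [0.2, 0.2, -1.3]
grip_width: 0.042
```

Emit:
servo_tool([
  {"linear": [0,0,0],"spin": 0},
  {"linear": [0,0,0],"spin": 0},
  {"linear": [0,0,0],"spin": 0},
  {"linear": [0,0,20],"spin": 0},
  {"linear": [0,0,60],"spin": 0},
  {"linear": [0,0,100],"spin": 0},
  {"linear": [0,0,150],"spin": 0},
  {"linear": [0,0,150],"spin": 0},
], fingers=56)

```text
time_s: 14.5
tcp_pos: [0.5836, -0.0849, 0.1565]
orientation: [3.132, -0.236, 0.021]
force: [0.9, -0.8, 0.3]
grip_width: 0.0561
```

Run:
```python
from fit import *
a=snap('scene','s7.png');snap('top','t7.png')
s=robot.read_state();print(s['time_s'],s['tcp_pos'],s['grip_width'])
for c in('top','scene'):
    for t,p,x0,zz,y in(('finished_mid',[disc(.044,.005,.025,True)],(.579,-.084),.015,0),('round_die_mouth',die(),(.63,-.268),.025,1)):
        m=reg(t,c,x0,zz);print(c,t,None if m is None else fit(c,m,p,x0,y))
cv2.imwrite('pics/c7.png',cv2.resize(a[100:240,120:320,::-1],None,fx=4,fy=4,interpolation=cv2.INTER_CUBIC))
```

```text
14.6 [ 0.57977376 -0.08389625  0.15142649] 0.056336071364424645
top finished_mid (array([580.3, -82.4]), None, np.float64(33.7), 282)
top round_die_mouth None
scene finished_mid (array([577.1, -88.9]), None, np.float64(8.6), 253)
scene round_die_mouth (array([ 630.6, -271.9]), np.float64(-8.6), np.float64(74.9), 1391)
```

View pics/c7.png

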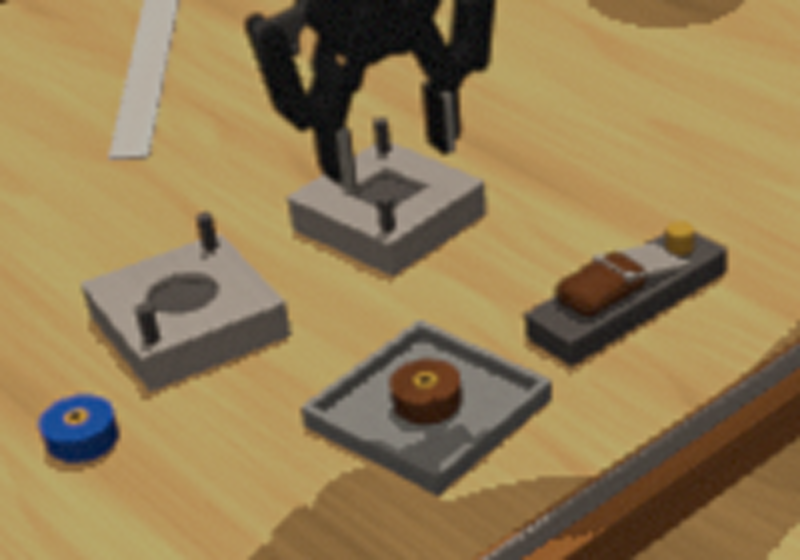

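The knob lies flat in the tray, at (425,395) in the crop, and the round die is empty. Next is the round blank.

Emit:
servo_tool([
  {"linear": [-122,301,0],"spin": 0},
  {"linear": [-122,301,0],"spin": 0},
  {"linear": [-122,301,0],"spin": 0},
  {"linear": [-122,301,0],"spin": 0},
  {"linear": [-122,301,0],"spin": 0},
  {"linear": [-122,301,0],"spin": 0},
  {"linear": [-122,301,0],"spin": 0},
  {"linear": [-122,301,-50],"spin": 0},
  {"linear": [-122,301,-95],"spin": 0},
  {"linear": [-122,301,-95],"spin": 0},
], fingers=66, squeeze=20)

```text
time_s: 15.8
tcp_pos: [0.452, 0.2154, 0.0492]
orientation: [3.126, -0.234, -0.018]
force: [-1.5, -0.4, 0.2]
grip_width: 0.0658
```

Emit:
servo_tool([
  {"linear": [0,0,-40],"spin": 0},
  {"linear": [0,0,-58],"spin": 0},
  {"linear": [0,0,-62],"spin": 0},
  {"linear": [0,0,-62],"spin": 0},
  {"linear": [0,0,-62],"spin": 0},
])

```text
time_s: 16.3
tcp_pos: [0.458, 0.2174, -0.0054]
orientation: [-3.132, 0.236, -0.003]
force: [-0.5, -0.3, -0.0]
grip_width: 0.0662
```

Emit:
servo_tool([
  {"linear": [0,0,0],"spin": 0},
  {"linear": [0,0,0],"spin": 0},
  {"linear": [0,0,0],"spin": 0},
  {"linear": [0,0,0],"spin": 0},
  {"linear": [0,0,0],"spin": 0},
  {"linear": [0,0,0],"spin": 0},
], fingers=35)

```text
time_s: 16.9
tcp_pos: [0.4577, 0.2176, -0.0056]
orientation: [-3.132, 0.236, -0.003]
force: [-0.8, -0.7, 7.9]
grip_width: 0.0425
```

Emit:
servo_tool([
  {"linear": [0,0,0],"spin": 0},
  {"linear": [0,0,0],"spin": 0},
  {"linear": [0,0,0],"spin": 90},
  {"linear": [0,0,0],"spin": 90},
  {"linear": [0,0,0],"spin": 90},
  {"linear": [0,0,0],"spin": 90},
  {"linear": [0,0,0],"spin": 90},
  {"linear": [0,0,0],"spin": 90},
  {"linear": [0,0,0],"spin": 90},
  {"linear": [0,0,0],"spin": 90},
  {"linear": [0,0,0],"spin": 90},
  {"linear": [0,0,0],"spin": 90},
], fingers=64)

```text
time_s: 18.1
tcp_pos: [0.4569, 0.217, -0.007]
orientation: [2.447, 1.97, -0.0]
force: [0.1, -0.4, -0.2]
grip_width: 0.064
```

Emit:
servo_tool([
  {"linear": [0,0,0],"spin": 4},
  {"linear": [0,0,0],"spin": 4},
  {"linear": [0,0,0],"spin": 4},
])

```text
time_s: 18.4
tcp_pos: [0.4569, 0.2171, -0.007]
orientation: [2.385, 2.045, -0.0]
force: [0.3, 0.6, 0.0]
grip_width: 0.0643
```

Emit:
servo_tool([
  {"linear": [0,0,0],"spin": 0},
  {"linear": [0,0,0],"spin": 0},
  {"linear": [0,0,0],"spin": 0},
  {"linear": [0,0,0],"spin": 0},
  {"linear": [0,0,0],"spin": 0},
  {"linear": [0,0,0],"spin": 0},
], fingers=35)

```text
time_s: 19.0
tcp_pos: [0.4569, 0.2172, -0.0068]
orientation: [-2.383, -2.047, -0.0]
force: [-0.6, -0.7, 5.8]
grip_width: 0.0429
```

Emit:
servo_tool([
  {"linear": [0,0,20],"spin": 0},
  {"linear": [0,0,60],"spin": 0},
  {"linear": [0,0,110],"spin": 0},
  {"linear": [0,0,140],"spin": 0},
  {"linear": [0,0,140],"spin": 0},
], squeeze=30)

```text
time_s: 19.5
tcp_pos: [0.4594, 0.2186, 0.1366]
orientation: [2.383, 2.046, 0.012]
force: [1.0, 0.3, -1.2]
grip_width: 0.0424
```

Emit:
servo_tool([
  {"linear": [174,-485,0],"spin": 0},
  {"linear": [174,-485,0],"spin": 0},
  {"linear": [174,-485,0],"spin": 0},
  {"linear": [174,-485,0],"spin": 0},
  {"linear": [174,-485,0],"spin": 0},
  {"linear": [174,-485,0],"spin": 0},
  {"linear": [174,-485,0],"spin": 0},
  {"linear": [174,-485,0],"spin": 0},
  {"linear": [174,-485,0],"spin": 0},
  {"linear": [174,-485,0],"spin": 0},
  {"linear": [174,-485,0],"spin": 0},
  {"linear": [174,-485,0],"spin": 0},
])

```text
time_s: 20.7
tcp_pos: [0.6298, -0.2725, 0.1306]
orientation: [2.389, 2.04, -0.004]
force: [-1.0, 1.0, -0.8]
grip_width: 0.0418
```

Emit:
servo_tool([
  {"linear": [0,0,-45],"spin": 0},
  {"linear": [0,0,-85],"spin": 0},
  {"linear": [0,0,-104],"spin": 0},
  {"linear": [0,0,-106],"spin": 0},
  {"linear": [0,0,-106],"spin": 0},
  {"linear": [0,0,-106],"spin": 0},
])

```text
time_s: 21.3
tcp_pos: [0.6327, -0.2678, 0.0291]
orientation: [2.38, 2.046, 0.004]
force: [-0.4, 0.6, -0.0]
grip_width: 0.0424
```

Emit:
servo_tool([
  {"linear": [0,0,-1],"spin": 0},
  {"linear": [0,0,-2],"spin": 0},
  {"linear": [0,0,-4],"spin": 0},
  {"linear": [0,0,-5],"spin": 0},
  {"linear": [0,0,-6],"spin": 0},
  {"linear": [0,0,-6],"spin": 0},
])

```text
time_s: 21.9
tcp_pos: [0.6307, -0.2678, 0.0207]
orientation: [-2.383, -2.047, 0.0]
force: [-0.3, -0.4, -0.3]
grip_width: 0.0421
```

Emit:
servo_tool([
  {"linear": [0,0,-1],"spin": 0},
  {"linear": [0,0,-2],"spin": 0},
  {"linear": [0,0,-3],"spin": 0},
  {"linear": [0,0,-4],"spin": 0},
  {"linear": [0,0,-4],"spin": 0},
])

```text
time_s: 22.4
tcp_pos: [0.6308, -0.2677, 0.0168]
orientation: [-2.383, -2.047, 0.0]
force: [0.5, 0.5, -0.6]
grip_width: 0.0421
```

Emit:
servo_tool([
  {"linear": [0,0,-1],"spin": 0},
  {"linear": [0,0,-2],"spin": 0},
  {"linear": [0,0,-3],"spin": 0},
  {"linear": [0,0,-3],"spin": 0},
])

```text
time_s: 22.8
tcp_pos: [0.6308, -0.2678, 0.0138]
orientation: [-2.383, -2.047, -0.0]
force: [-0.0, 0.4, -0.3]
grip_width: 0.0421
```

Emit:
servo_tool([
  {"linear": [0,0,-1],"spin": 0},
  {"linear": [0,0,-1],"spin": 0},
])

```text
time_s: 23.0
tcp_pos: [0.631, -0.2678, 0.0134]
orientation: [2.383, 2.047, 0.0]
force: [-0.6, 0.5, 4.0]
grip_width: 0.0423
```

Emit:
servo_tool([
  {"linear": [0,0,0],"spin": 0},
  {"linear": [0,0,0],"spin": 0},
  {"linear": [0,0,0],"spin": 0},
  {"linear": [0,0,30],"spin": 0},
  {"linear": [0,0,75],"spin": 0},
  {"linear": [-50,120,125],"spin": 0},
  {"linear": [-50,150,140],"spin": 0},
  {"linear": [-50,200,140],"spin": 0},
  {"linear": [-50,200,140],"spin": 0},
  {"linear": [-50,200,140],"spin": 0},
], fingers=56)

```text
time_s: 24.0
tcp_pos: [0.5809, -0.0604, 0.1548]
orientation: [-2.373, -2.056, -0.007]
force: [0.8, 0.5, 0.2]
grip_width: 0.0567
```

Run:
```python
from fit import *
a=snap('scene','s8.png');snap('top','t8.png')
s=robot.read_state();print(s['time_s'],s['tcp_pos'],s['grip_width'])
for c in('scene','top'):
    for t,p,x0,zz,y in(('round_blank_mid',[disc(.044,.028,.04,False)],(.631,-.267),.035,0),('square_blank_mid',[box(.04,0,.02)],(.511,.333),.01,1),('square_die_mouth',die(),(.457,-.271),.025,1)):
        m=reg(t,c,x0,zz);print(c,t,None if m is None else fit(c,m,p,x0,y))
cv2.imwrite('pics/c8.png',cv2.resize(a[130:220,120:240,::-1],None,fx=5,fy=5,interpolation=cv2.INTER_CUBIC))
```

```text
24.1 [ 0.58129574 -0.0632868   0.15414132] 0.0559143234714143
scene round_blank_mid (array([ 631.8, -274.1]), None, np.float64(9.7), 190)
scene square_blank_mid (array([509.4, 332.8]), np.float64(-12.2), np.float64(14.9), 491)
scene square_die_mouth (array([ 459. , -274.4]), np.float64(8.6), np.float64(207.0), 881)
top round_blank_mid None
top square_blank_mid (array([512.1, 336.2]), np.float64(-11.8), np.float64(38.6), 316)
top square_die_mouth None
```

View pics/c8.png

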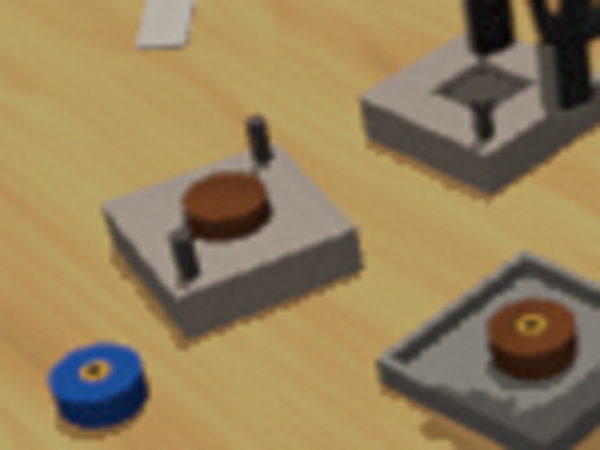

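The round blank sits flat in its die, at (226,205) in the crop, and the knob lies flat in the tray. Now the square blank.

Emit:
servo_tool([
  {"linear": [-70,403,0],"spin": -3},
  {"linear": [-70,403,0],"spin": -3},
  {"linear": [-70,403,0],"spin": -3},
  {"linear": [-70,403,0],"spin": -3},
  {"linear": [-70,403,0],"spin": -3},
  {"linear": [-70,403,0],"spin": -3},
  {"linear": [-70,403,0],"spin": -3},
  {"linear": [-70,403,0],"spin": -3},
  {"linear": [-70,403,0],"spin": -3},
  {"linear": [-70,403,-50],"spin": -3},
  {"linear": [-70,403,-95],"spin": -3},
  {"linear": [-70,403,-95],"spin": -3},
], fingers=64, squeeze=20)

```text
time_s: 25.6
tcp_pos: [0.5077, 0.3304, 0.052]
orientation: [2.436, 1.982, -0.02]
force: [-0.6, -1.4, 0.6]
grip_width: 0.0642
```

Emit:
servo_tool([
  {"linear": [0,0,-40],"spin": 0},
  {"linear": [0,0,-60],"spin": 0},
  {"linear": [0,0,-64],"spin": 0},
  {"linear": [0,0,-64],"spin": 0},
  {"linear": [0,0,-64],"spin": 0},
])

```text
time_s: 26.1
tcp_pos: [0.5125, 0.3358, -0.0039]
orientation: [2.436, 1.983, 0.005]
force: [-0.4, 0.3, 0.5]
grip_width: 0.0642
```

Emit:
servo_tool([
  {"linear": [0,0,0],"spin": 0},
  {"linear": [0,0,0],"spin": 0},
  {"linear": [0,0,0],"spin": 0},
  {"linear": [0,0,0],"spin": 0},
  {"linear": [0,0,0],"spin": 0},
  {"linear": [0,0,0],"spin": 0},
], fingers=32)

```text
time_s: 26.7
tcp_pos: [0.5118, 0.3357, -0.0045]
orientation: [2.435, 1.984, 0.004]
force: [-0.6, -1.4, 6.7]
grip_width: 0.0392
```

Emit:
servo_tool([
  {"linear": [0,0,0],"spin": 0},
  {"linear": [0,0,0],"spin": 0},
  {"linear": [0,0,0],"spin": 0},
  {"linear": [0,0,30],"spin": 0},
  {"linear": [0,0,30],"spin": 0},
], fingers=64)

```text
time_s: 27.2
tcp_pos: [0.5126, 0.3367, 0.0266]
orientation: [-2.436, -1.984, -0.008]
force: [1.1, 0.9, 0.0]
grip_width: 0.0639
```

Emit:
servo_tool([
  {"linear": [0,0,0],"spin": -90},
  {"linear": [0,0,0],"spin": -90},
  {"linear": [0,0,0],"spin": -90},
  {"linear": [0,0,0],"spin": -90},
  {"linear": [0,0,0],"spin": -90},
  {"linear": [0,0,0],"spin": -90},
  {"linear": [0,0,0],"spin": -90},
  {"linear": [0,0,0],"spin": -90},
  {"linear": [0,0,0],"spin": -90},
  {"linear": [0,0,0],"spin": -90},
  {"linear": [0,0,0],"spin": -90},
  {"linear": [0,0,0],"spin": -90},
])

```text
time_s: 28.4
tcp_pos: [0.5105, 0.3352, 0.0235]
orientation: [3.125, -0.318, -0.0]
force: [0.3, 0.3, 0.4]
grip_width: 0.0641
```

Emit:
servo_tool([
  {"linear": [0,0,-15],"spin": 0},
  {"linear": [0,0,-28],"spin": 0},
  {"linear": [0,0,-31],"spin": 0},
  {"linear": [0,0,-31],"spin": 0},
  {"linear": [0,0,-31],"spin": 0},
])

```text
time_s: 28.9
tcp_pos: [0.511, 0.335, -0.0072]
orientation: [3.125, -0.319, -0.0]
force: [0.9, -0.5, 0.9]
grip_width: 0.0644
```

Emit:
servo_tool([
  {"linear": [0,0,0],"spin": 0},
  {"linear": [0,0,0],"spin": 0},
  {"linear": [0,0,0],"spin": 0},
  {"linear": [0,0,0],"spin": 0},
  {"linear": [0,0,0],"spin": 0},
  {"linear": [0,0,0],"spin": 0},
], fingers=32)

```text
time_s: 29.5
tcp_pos: [0.5113, 0.3354, -0.0064]
orientation: [-3.125, 0.319, -0.001]
force: [-0.6, -0.3, 5.7]
grip_width: 0.0395
```

Emit:
servo_tool([
  {"linear": [0,0,20],"spin": 0},
  {"linear": [0,0,60],"spin": 0},
  {"linear": [0,0,110],"spin": 0},
  {"linear": [0,0,150],"spin": 0},
  {"linear": [0,0,150],"spin": 0},
  {"linear": [0,0,150],"spin": 0},
], squeeze=30)

```text
time_s: 30.1
tcp_pos: [0.511, 0.3355, 0.1436]
orientation: [-3.124, 0.319, -0.002]
force: [-1.6, 0.1, -0.6]
grip_width: 0.039
```

Emit:
servo_tool([
  {"linear": [-53,-605,0],"spin": 19.3},
  {"linear": [-53,-605,0],"spin": 19.3},
  {"linear": [-53,-605,0],"spin": 19.3},
  {"linear": [-53,-605,0],"spin": 19.3},
  {"linear": [-53,-605,0],"spin": 19.3},
  {"linear": [-53,-605,0],"spin": 19.3},
  {"linear": [-53,-605,0],"spin": 19.3},
  {"linear": [-53,-605,0],"spin": 19.3},
  {"linear": [-53,-605,0],"spin": 19.3},
  {"linear": [-53,-605,0],"spin": 19.3},
  {"linear": [-53,-605,0],"spin": 19.3},
  {"linear": [-53,-605,0],"spin": 19.3},
])

```text
time_s: 31.3
tcp_pos: [0.4568, -0.2636, 0.1412]
orientation: [-3.132, -0.21, 0.005]
force: [0.7, -0.0, 0.6]
grip_width: 0.0391
```

```bash
python3 -c "
from h import *
s=robot.read_state();print(s['joint_pos'],s['grip_width'],s['tcp_pos'],s['orientation'])"
```

```text
[ 0.48919651  0.67011497 -0.0858579   1.93019392  0.10043016  0.54915912
  0.46959981] 0.03906934987813403 [ 0.45683658 -0.26363087  0.14117925] [-3.13196273 -0.20968786  0.00462233]
```

Emit:
servo_tool([
  {"linear": [-0.5,-7,-45],"spin": 0},
  {"linear": [-0.5,-7,-85],"spin": 0},
  {"linear": [-0.5,-7,-112],"spin": 0},
  {"linear": [-0.5,-7,-117],"spin": 0},
  {"linear": [-0.5,-7,-117],"spin": 0},
  {"linear": [-0.5,-7,-117],"spin": 0},
  {"linear": [-0.5,-7,-117],"spin": 0},
])

```text
time_s: 32.0
tcp_pos: [0.459, -0.2699, 0.0273]
orientation: [3.133, 0.209, 0.003]
force: [-0.3, 0.5, 0.9]
grip_width: 0.0392
```

Run:
```python
from fit import *
a=snap('scene','s9.png');t=snap('top','t9.png')
s=robot.read_state();print(s['time_s'],s['tcp_pos'],s['orientation'],s['force'])
o=np.hstack([cv2.resize(a[110:190,180:260,::-1],None,fx=5,fy=5,interpolation=cv2.INTER_CUBIC),cv2.resize(t[215:295,380:460,::-1],None,fx=5,fy=5,interpolation=cv2.INTER_CUBIC)])
cv2.imwrite('pics/c9.png',np.clip(o*1.5,0,255).astype(np.uint8))
```

```text
32.1 [ 0.45886663 -0.26991531  0.02722573] [3.13341305 0.20922995 0.00325656] [ 0.32732629 -0.22929815 -0.3118956 ]
```

View pics/c9.png

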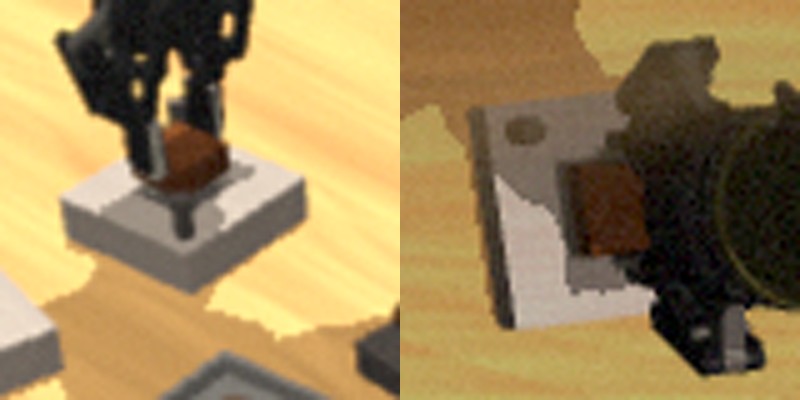

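Square blank held above the cavity. In the top crop it spans rows 163–252 over the cavity's 150–260, and its left edge is at 572–580 against the expected 576 with parallax. The darker patch below is shadow. Lowering.

Emit:
servo_tool([
  {"linear": [-0.5,0,-2],"spin": 0},
  {"linear": [-0.5,0,-4],"spin": 0},
  {"linear": [-0.5,0,-6],"spin": 0},
  {"linear": [-0.5,0,-7],"spin": 0},
  {"linear": [-0.5,0,-8],"spin": 0},
  {"linear": [-0.5,0,-8],"spin": 0},
])

```text
time_s: 32.7
tcp_pos: [0.4582, -0.2695, 0.0179]
orientation: [3.134, 0.21, 0.002]
force: [1.5, 0.3, -1.1]
grip_width: 0.0391
```

Emit:
servo_tool([
  {"linear": [0,0,-1],"spin": 0},
  {"linear": [0,0,-2],"spin": 0},
  {"linear": [0,0,-3],"spin": 0},
  {"linear": [0,0,-3],"spin": 0},
])

```text
time_s: 33.1
tcp_pos: [0.4582, -0.2695, 0.0149]
orientation: [3.134, 0.21, 0.002]
force: [2.8, 0.2, -0.7]
grip_width: 0.0386
```

Emit:
servo_tool([
  {"linear": [0.6,0,0],"spin": 0},
  {"linear": [0.6,0,-1],"spin": 0},
  {"linear": [0.6,0,-2],"spin": 0},
  {"linear": [0.6,0,-2],"spin": 0},
])

```text
time_s: 33.5
tcp_pos: [0.4582, -0.2696, 0.0136]
orientation: [3.134, 0.209, 0.001]
force: [0.2, 0.6, 6.0]
grip_width: 0.0388
```

Seated: 6 N upward and no side force left. Release and retreat.

Emit:
servo_tool([
  {"linear": [0,0,0],"spin": 0},
  {"linear": [0,0,0],"spin": 0},
  {"linear": [0,0,0],"spin": 0},
  {"linear": [0,0,30],"spin": 0},
  {"linear": [0,0,75],"spin": 0},
  {"linear": [0,0,120],"spin": 0},
  {"linear": [-40,80,140],"spin": 0},
  {"linear": [-60,180,140],"spin": 0},
  {"linear": [-60,270,140],"spin": 0},
  {"linear": [-60,270,140],"spin": 0},
  {"linear": [-60,270,140],"spin": 0},
  {"linear": [-60,270,140],"spin": 0},
], fingers=52)

```text
time_s: 34.7
tcp_pos: [0.3968, 0.0039, 0.153]
orientation: [-3.133, -0.215, 0.002]
force: [0.6, -0.0, 0.1]
grip_width: 0.0519
```

Run:
```python
from fit import *
a=snap('scene','s10.png');t=snap('top','t10.png')
s=robot.read_state();print(s['time_s'],s['tcp_pos'],s['grip_width'])
for c in('scene','top'):
    for t_,p,x0,zz,y in(('round_blank_mid',[disc(.044,.028,.04,False)],(.631,-.267),.035,0),('square_blank_mid',[box(.04,.028,.04)],(.458,-.27),.035,1),('round_die_mouth',die(),(.63,-.268),.025,1),('square_die_mouth',die(),(.457,-.271),.025,1)):
        m=reg(t_,c,x0,zz);print(c,t_,None if m is None else fit(c,m,p,x0,y))
    for b in('large_disc_mid','bottle_mid','screwdriver_mid','plane_mid','finished_mid','tray_floor'):print(b,lm(b,c)[:2])
o=np.hstack([cv2.resize(a[110:220,120:240,::-1],None,fx=3.3,fy=5.,interpolation=cv2.INTER_CUBIC),cv2.resize(t[140:290,380:460,::-1],(400,550),interpolation=cv2.INTER_CUBIC)])
cv2.imwrite('pics/c10.png',np.clip(o*1.3,0,255).astype(np.uint8))
```

```text
34.8 [0.39717249 0.00499685 0.1529855 ] 0.051885952271316586
scene round_blank_mid (array([ 629.6, -272.7]), None, np.float64(9.7), 186)
scene square_blank_mid (array([ 456.7, -274.7]), np.float64(95.6), np.float64(23.0), 189)
scene round_die_mouth (array([ 631.1, -272.9]), np.float64(-10.3), np.float64(239.1), 1054)
scene square_die_mouth (array([ 456.7, -274.7]), np.float64(8.1), np.float64(177.8), 929)
large_disc_mid [(0.7, [0.5915, 0.2145, 0.0158])]
bottle_mid [(0.73, [0.7, 0.327, 0.0631])]
screwdriver_mid [(0.76, [0.3549, 0.3375, 0.0157])]
plane_mid [(0.79, [0.4139, -0.0739, 0.022]), (0.64, [0.6325, -0.27, 0.0319])]
finished_mid [(0.76, [0.5782, -0.0829, 0.0121]), (0.6, [0.7478, -0.2147, 0.0156])]
tray_floor []
top round_blank_mid (array([ 631.9, -265.6]), None, np.float64(5.3), 341)
top square_blank_mid (array([ 457.4, -267. ]), np.float64(99.4), np.float64(30.5), 406)
top round_die_mouth None
top square_die_mouth (array([ 459.5, -267.5]), np.float64(98.0), np.float64(417.9), 1762)
large_disc_mid [(0.83, [0.5963, 0.2198, 0.0038])]
bottle_mid [(0.58, [0.702, 0.3271, 0.0577])]
screwdriver_mid [(0.92, [0.3572, 0.3367, 0.0099])]
plane_mid [(0.58, [0.4087, -0.0693, 0.0208]), (0.46, [0.5512, 0.0779, 0.0013])]
finished_mid [(0.61, [0.7458, -0.2117, 0.0101])]
tray_floor [(0.92, [0.5826, -0.0832, 0.0119])]
```

View pics/c10.png

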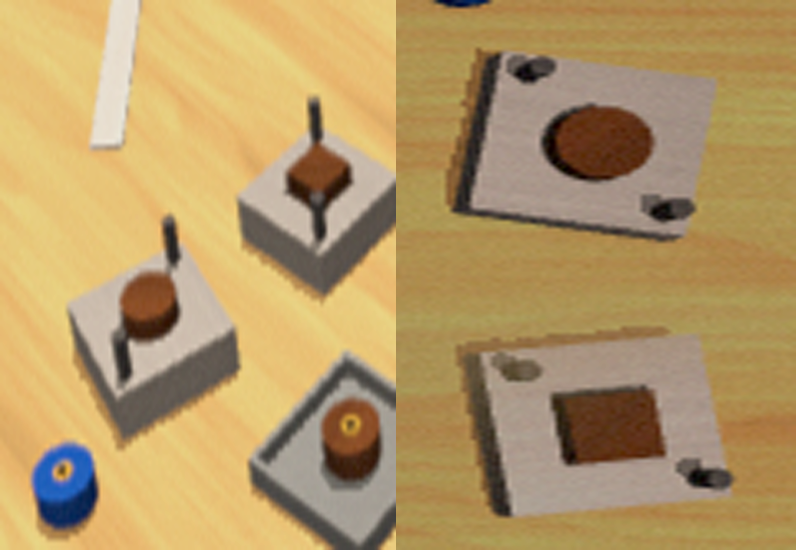

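The crop, stretched vertically, shows both blanks flat in their cavities (top view: round at (600,143), square at (612,425)) and the knob in the tray. The bystanders haven't moved, so I'm handing in.

```bash
python3 -c "
from station import robot
print(robot.sign_off())"
```

```text
the job is handed in; nothing more can be done
None
```

The finished knob is in the tray and both fresh blanks are in their dies. I handed the job in at about 35 s; the sign-off gives no verdict.

- **Seating:** each blank met the cavity floor with 4–6 N of upward force and almost no side force before I let go. In the last pictures both lie level in their cavities.
- **Centring:** image fits put each blank within about 2.2 mm of its die centre. The fits are only good to about 1–2 mm. The top camera gave no fit for the round die on that last look.
- **Square blank:** its fitted angle came out at 95.6° and 99.4° against a die angle of about 98° (limit 0.12 rad, or 6.9°).
- **Knob:** it was set down flat within a few millimetres of the tray centre. At the end only the scene camera found it; the top camera reported the blue look-alike instead.
- **Bystanders:** the large disc, bottle, screwdriver and plane read within about 6 mm of where they started, which is within the measuring noise. The arm passed over the saw well clear of it.

**Disagreements:**
- The two cameras differ by up to about 7 mm, so I took absolute positions from gripping each part along two directions at right angles.
- The fingertips sat roughly 15 mm higher above the TCP than the text suggests. The first three closings missed the knob or only caught its top edge, without disturbing it.

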